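Draw the hot slide tray with an S-hook

ROBOT

A 7-joint arm with a two-finger parallel gripper is mounted at the origin on the work surface. World frame = base frame: x ahead of the robot, y to its left, z up, the work surface at z = 0. Lengths are in m, angles in rad, forces in N, time in s.
With the tool pointing down it reaches from about 0.4 to 0.85 m from the base axis. Payload 10.4 kg.
Tool frame: the origin (TCP) lies at the very end of the fingers, on their centre line; the grasp point (between the pads) lies 19 mm behind it; z points along the fingers, y is the line along which they close (so a half turn about z gives the same grasp; the last joint's range is limited). The gripper opens to 87 mm and grips with 3 to 60 N. Pads are 19 mm wide; open, the fingers measure 117 mm over their backs; the gripper's body (75 mm by 190 mm) begins 51 mm behind the grasp point.
Start: joints at [-1.166, 0.332, -0.065, 1.46, 0.022, 1.35, -0.088], TCP at [0.259, 0.569, 0.223] pointing down, gripper open.
Joint ranges: [-2.6, 2.6], [-0.5, 2.12], [-1.47, 1.34], [0.16, 2.42], [-1.27, 4.41], [0.06, 2.06], [-2.6, 2.6]. Speed limits (rad/s): [2.22, 2.22, 2.79, 2.79, 3.14, 3.14, 3.14].

INTERFACE

Orientations are given as a unit quaternion [x, y, z, w].
In Python, from bench import r gives the robot as it stands.
- The arm moves only by the shell command python3 -m crank 'ROWS' [FORCE]. ROWS is JSON, a list that holds one entry, the list of rows, each a list of 5 numbers: the shift along the tool's x, y, z in mm, then the turn about the tool's z in degrees, then the opening, from -1 (shut) to 1 (fully open). A call has 1 to 20 rows; each row is the pose to reach, as a shift and turn from the pose commanded when the call began, along the tool's axes at that moment; what a row does not reach only later rows make up. A row lasts 1/10 s, in which the tool goes at most 50 mm and 8.59 degrees, less where a joint would pass 70% of its speed; a pose out of reach is approached as far as the arm can. A call with a gripper value outside its range is refused whole. The fingers move at their own pace and stop on an object; FORCE is the grip in N (left out, the last holds). Time passes only in rows, so rows that repeat a pose let the fingers close. It gives the time, the measured TCP pose, the force, the opening and the grip force at its end, in the units of the state.
- r.read_state(): the state, without advancing time (a new reading comes with each control period).
- r.camera(name): name is "scene" or "top" or "wrist"; returns a dict with "image" (420x560x3 uint8, red, green, blue), "vfov" (degrees; the focal length in pixels is half the picture's height over the tangent of half this angle, whatever the lens; pixels are square), "cx", "cy" (the principal point, pixels), "eye" and "attitude" of the camera in the world. Camera axes: x right, y down, z forward; pixel columns grow to the right and rows downward; lengths in m; the calibration is good to about 2 mm. A picture is of the moment at which its call begins. There is no depth.
- r.close_job(): hands the job in; it is judged then, once.
The state is a dict: "time": time; "joint_positions": joint angles; "joint_vel": joint speeds; "joint_torque": joint torques, N m; "ee_pos": TCP position; "eef_rot": TCP orientation; "ft_force": force on the tool from outside, world axes, zero at the start; "torque": the same for the moment, N m; "width": finger opening in m; "grip_force": force on a finger pad.
Only numpy, scipy, OpenCV 4.12 (cv2) and the standard library are available. Lean on these libraries where they do the work, as an engineer would, in place of code of your own. Each camera call takes 0.05 s, during which the arm holds its last target. There are 200 camera calls.

TASK

The slide tray in the dryer is hot: take the red-handled S-hook off its stand, hook its bare end down through the small hole in the tray's tongue, and use it to draw the tray gently out to its stop. Leave the S-hook hanging in the hole with the tray out. Only the hook may touch the tray, never press or pull on it hard (stay below 20 N), and leave the oil bottle, the stain jar and the coverslip box alone.

Things in the scene. Friction and masses are not known exactly. Their poses are not given: they have to be found in the camera images.
- hook_grip (a point): Centre of the S-hook's red plastic grip, a block 28 mm (x) by 10 mm (y, the thickness to pinch) by 38 mm tall (z). The S-hook is loose, about 60 g, of 6 mm round steel bar bent in its x-z plane; it first hangs astride its stand, z about upright. Lift it straight up: the tip is free of the stand once raised 35 mm
- hook: The S-hook; origin midway under its crown (the underside of its upside-down U), 23 mm below the grip's centre. Legs of the U centred at x = +14 mm (bare hooking leg, ends 30 mm below the crown) and x = -14 mm (shank). The shank goes on down to an upturned bend on the -x side, reaching x = -45 mm and 91 mm below the crown
- hook_tip (a point): End of the S-hook's bare leg, a rounded tip 6 mm thick: 14 mm along +x from the grip's centre and 53 mm below it. Axes as the S-hook's
- hook_stand: Fixed stand of the S-hook: grey base 120 by 90 by 12 mm (reaching 75 mm to -x, 45 mm to +x) with a black upright 18.5 mm (x) by 40 mm (y), top 120 mm above the table. Origin under the upright, on the table; x axis parallel to the S-hook's x as it hangs there
- dryer: Fixed slide dryer: white box 220 (x) by 280 (y) by 150 mm high with a black top, front face at x = -110 mm with a wide slot. Origin at the centre of its underside; x points level into the dryer, y along its front. In the slot lies the tray, a flat aluminium plate 4 mm thick with glass slides, that slides out along -x
- slot (a point): Middle of the slot in the dryer's front face, at the height of the tray's top surface (130 mm above the table); axes as the dryer's. The tray fits its slot loosely: tray, tongue and hole together sit anywhere up to 13 mm to either side (y) of this point; where is not measured and must be seen or felt. Shifting the tray sideways takes about 4 N
- tray (a joint): Tray drawn out, m: 0 to 0.012 at first, stop at 0.110; about 4 N of friction, stays where left. From its front edge a level tongue 50 mm wide, 4 mm thick, flush with the tray's top, sticks out: at 0 its end is 60 mm and its hole's centre 42 mm in front of the dryer's face. Hole 13 mm long (x), 9 mm wide (y), midway across the tongue, right through; free space below
- oil_bottle: Small amber oil bottle with black cap, diameter 32 mm, 70 mm tall, loose; origin at the centre of its underside. Bystander
- stain_jar: Stain jar with blue cap, diameter 48 mm, 75 mm tall, loose; origin at the centre of its underside. Bystander
- coverslip_box: Green coverslip box 70 by 50 by 30 mm, loose; origin at the centre of its underside. Bystander
There are look-alikes about, which are no part of the job. Of the things that look like the hook, the smaller one is meant.

How it is judged:
On the way, in this order (a step that is already met when the one before it is completed fails the run):
1. the bare end of the S-hook is through the hole of the tongue, at least 8 mm below its underside, with the tray still in (drawn less than 20 mm) (z of hook_tip in the frame of slot between -0.045 and -0.012 m and y of hook_tip in the frame of slot between -0.022 and 0.022 m and x of hook_tip in the frame of slot between -0.065 and -0.026 m and value of joint tray below 0.02 m), for 0.1 s.
2. the tray is drawn out by at least 100 mm with the S-hook still through the hole (z of hook_tip in the frame of slot between -0.045 and -0.012 m and y of hook_tip in the frame of slot between -0.022 and 0.022 m and value of joint tray above 0.1 m and x of hook_tip in the frame of slot between -0.165 and -0.12 m), for 0.1 s.
At the end, for the whole second after the job is handed in: The tray is drawn out by at least 100 mm of its 110 mm and the released S-hook hangs at rest from the tongue, its bare end through the hole and at least 8 mm below the tongue's underside; the bystanders are where they were (all of step 2 and linear speed of hook below 0.03 m/s); the robot touches nothing.
It fails at once if the S-hook presses or pulls on the tray with more than 20 N (contact force between hook and tray above 20 N).
It fails at once if the gripper touches the hot tray (contact force between any of the fingers, the arm and tray above 1 N).
It fails at once if a bystander is shifted by more than 15 mm (distance of any of oil_bottle, stain_jar, coverslip_box from where it was at the start of the episode above 0.015 m).
It also fails if it takes over 64 s, if anything falls off the work surface, if the arm or the gripper's body presses on something with over 40 N, if the wrist force passes 120 N, or if a joint passes its speed limit or range.

## Working session

There is one attempt and no reset: what is moved stays moved. The work goes in short steps, Python scripts to look and compute and a shell command to move; the robot and the scene stay as the last step left them, time stands still between calls to the robot, and variables do not carry over. Pictures are saved under pics/ and viewed, at most 10 in all, crops included, and the job is handed in when it is done.

```bash
mkdir -p pics; ls
cat > h.py <<'E'
import numpy as np,cv2
from scipy.spatial.transform import Rotation as R
from bench import r
def cam(n,save=None):
    c=r.camera(n)
    if save: cv2.imwrite('pics/'+save,c['image'][:,:,::-1])
    c['f']=c['image'].shape[0]/2/np.tan(np.radians(c['vfov'])/2)
    a=np.array(c['attitude'],float)
    c['R']=a if a.shape==(3,3) else R.from_quat(a).as_matrix()
    c['eye']=np.array(c['eye'],float)
    return c
def ray(c,u,v):
    return c['R']@np.array([(u-c['cx'])/c['f'],(v-c['cy'])/c['f'],1])
def onz(c,u,v,z):
    d=ray(c,u,v); return c['eye']+d*(z-c['eye'][2])/d[2]
def proj(c,p):
    q=c['R'].T@(np.array(p)-c['eye']); return c['cx']+c['f']*q[0]/q[2],c['cy']+c['f']*q[1]/q[2]
E
python3 - <<'E'
from h import *
for n in ['scene','top']:
    c=cam(n,n+'1.png'); print(n,c['vfov'],c['cx'],c['cy'],c['eye'],c['attitude'])
s=r.read_state(); print(s)
E
```

```text
pics
scene 54.07196037559276 277.9820033189351 208.7178965789305 [ 1.04222849 -0.53837178  0.64298459] [ 0.85095288  0.25687606 -0.14393747 -0.43494354]
top 47.214829900125565 283.79755140454915 204.20680268666416 [0.41668607 0.06655482 1.27643298] [-0.70198395  0.70729547 -0.05387321  0.06363443]
{'time': 0.1, 'joint_positions': array([-1.16561478,  0.33279816, -0.06470647,  1.46083855,  0.02161184,
        1.34987919, -0.08848964]), 'joint_vel': array([-3.39846625e-05, -2.66994076e-03, -4.78421765e-05, -2.87525210e-03,
        8.38316042e-04,  8.31394876e-04,  2.11455118e-03]), 'joint_torque': array([ 6.96362949e-04, -6.24549079e+01,  2.38765148e-02, -3.90706909e+01,
       -6.15205080e-02,  3.67706444e-02,  5.98397150e-05]), 'ee_pos': array([0.25914831, 0.56837787, 0.22184905]), 'eef_rot': array([ 2.12245049e-01,  9.77216282e-01, -6.05633208e-04, -9.90197121e-05]), 'ft_force': array([ 0.2307949 ,  0.1957159 , -0.37689059]), 'torque': array([-0.02382691, -0.01479372, -0.0540031 ]), 'grip_force': 0.0, 'width': 0.0871766871716722}
```

View pics/scene1.png

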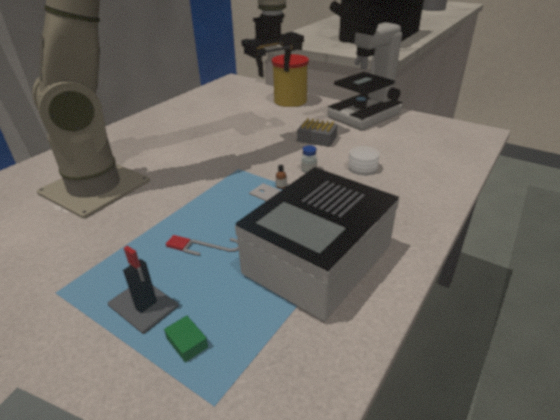

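View pics/top1.png

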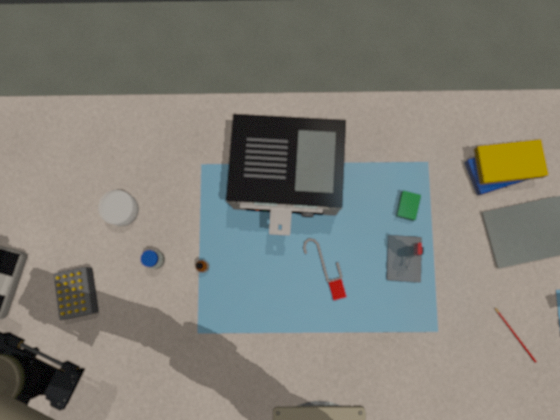

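Top view: the dryer is at (287,162) with its tongue at (280,222). The small hook hangs on the stand at (418,250), and a larger look-alike lies on the mat at (325,270). World +x is up in the image and +y is left.

Run:
```python
from h import *
t=cam('top'); s=cam('scene')
im=t['image']; 
def big(m):
    cs,_=cv2.findContours(m.astype(np.uint8),cv2.RETR_EXTERNAL,cv2.CHAIN_APPROX_NONE); return max(cs,key=cv2.contourArea)
def red(i):
    i=i.astype(int); return (i[...,0]>110)&(i[...,1]<70)&(i[...,2]<80)
m=red(im).copy(); m[:, :400]=0; m[:,440:]=0; m[:220]=0; m[290:]=0
rt=cv2.minAreaRect(big(m)); print('grip top',rt, onz(t,*rt[0],.160))
m=red(s['image']).copy(); m[:,:110]=0; m[:,150:]=0; m[:235]=0;m[290:]=0
rs=cv2.minAreaRect(big(m)); print('grip scene',rs)
# triangulate
d1=ray(t,*rt[0]);d2=ray(s,*rs[0]);A=np.c_[d1,-d2];k=np.linalg.lstsq(A,s['eye']-t['eye'],rcond=None)[0]
print('tri',t['eye']+d1*k[0],s['eye']+d2*k[1])
i=im.astype(int)
m=(i.max(2)<60)|((abs(i[...,0]-i[...,1])<25)&(i.max(2)<175)); m[:112]=0; m[206:]=0; m[:,:222]=0; m[:,355:]=0
m=(i.max(2)<60); m[:112]=0; m[209:]=0; m[:,:222]=0; m[:,355:]=0
rd=cv2.minAreaRect(cv2.convexHull(big(m)))
P=np.array([onz(t,*p,.15) for p in cv2.boxPoints(rd)]); print('dryer',rd,P, P.mean(0),np.diff(P,axis=0))
# stand base: grey non-blue on mat
hsv=cv2.cvtColor(im,cv2.COLOR_RGB2HSV)
m=(hsv[...,1]<70); m[:228]=0;m[292:]=0;m[:,:375]=0;m[:,:375]=0;m[:,428:]=0
rb=cv2.minAreaRect(big(m)); P=np.array([onz(t,*p,.012) for p in cv2.boxPoints(rb)]); print('base',rb,P,np.diff(P,axis=0))
a=cv2.resize(im[195:290,360:440],None,fx=5,fy=5,interpolation=cv2.INTER_CUBIC)
b=cv2.resize(im[195:290,240:320],None,fx=5,fy=5,interpolation=cv2.INTER_CUBIC)
cv2.imwrite('pics/crop1.png',np.hstack([b,a])[:,:,::-1])
```

```text
grip top ((419.0, 248.5), (11.0, 4.0), 90.0) [ 0.49770736 -0.23039172  0.16      ]
grip scene ((129.34613037109375, 250.2307586669922), (9.707253456115723, 4.437601566314697), 33.6900634765625)
tri [ 0.49786693 -0.23097654  0.15780123] [ 0.49724851 -0.23180026  0.15797544]
dryer ((285.1008605957031, 160.38381958007812), (114.18465423583984, 86.5223388671875), 3.094058036804199) [[ 0.61608753  0.21991417  0.15      ]
 [ 0.83169612  0.21136482  0.15      ]
 [ 0.81267629 -0.06802775  0.15      ]
 [ 0.59884498 -0.0511535   0.15      ]] [0.71482623 0.07802443 0.15      ] [[ 0.21560859 -0.00854935  0.        ]
 [-0.01901983 -0.27939257  0.        ]
 [-0.21383131  0.01687425  0.        ]]
base ((404.4803161621094, 258.5528869628906), (36.6195068359375, 48.826011657714844), 2.0454084873199463) [[ 0.42171958 -0.17823816  0.012     ]
 [ 0.54849264 -0.18804148  0.012     ]
 [ 0.54429025 -0.28382969  0.012     ]
 [ 0.41777899 -0.27246365  0.012     ]] [[ 0.12677305 -0.00980332  0.        ]
 [-0.00420239 -0.0957882   0.        ]
 [-0.12651125  0.01136604  0.        ]]
```

View pics/crop1.png

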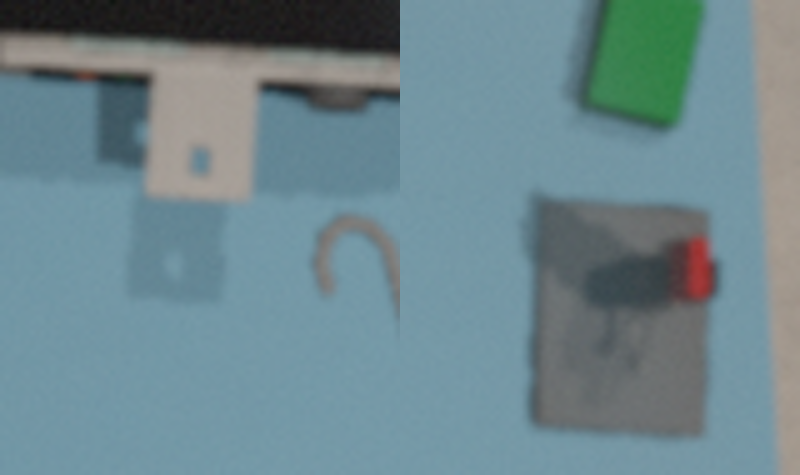

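```bash
cat >> h.py <<'E'
def to(p,yaw=None):
    "tool shift mm / turn deg; yaw = world angle of tool y"
    s=r.read_state(); M=R.from_quat(s['eef_rot']).as_matrix()
    y=np.degrees(np.arctan2(M[1,1],M[0,1]))
    print('yaw',round(y,2),'at',s['ee_pos'].round(4),'shift',(M.T@(np.array(p)-s['ee_pos'])*1e3).round(1),'turn',None if yaw is None else -round(yaw-y,2))
E
python3 - <<'E'
from h import *
t=cam('top'); h=onz(t,279.8,226.8,.129); print('hole',h)
for p in [(270,197),(290.5,197)]: print(onz(t,*p,.13))
to([.498,-.231,.26],86)
E
```

```text
hole [0.55447602 0.09179119 0.129     ]
[0.62729973 0.11519425 0.13      ]
[0.62685327 0.06545423 0.13      ]
yaw 65.49 at [0.2592 0.5685 0.2222] shift [-548.9 -628.5  -37.4] turn -20.51
```

```bash
python3 -m crank '[[[0,0,-40,0,1],[-549,-628,-37,-20.5,1],[-549,-628,-37,-20.5,1],[-549,-628,-37,-20.5,1],[-549,-628,-37,-20.5,1],[-549,-628,-37,-20.5,1],[-549,-628,-37,-20.5,1],[-549,-628,-37,-20.5,1],[-549,-628,-37,-20.5,1],[-549,-628,-37,-20.5,1],[-549,-628,-37,-20.5,1],[-549,-628,-37,-20.5,1],[-549,-628,-37,-20.5,1],[-549,-628,-37,-20.5,1],[-549,-628,-37,-20.5,1],[-549,-628,-37,-20.5,1],[-549,-628,-37,-20.5,1],[-549,-628,-37,-20.5,1],[-549,-628,-37,-20.5,1],[-549,-628,-37,-20.5,1]]]' 20
python3 - <<'E'
from h import *
to([.498,-.231,.26],86)
w=cam('wrist','w1.png'); print(w['eye'],w['R'].round(2).tolist(),w['f'],proj(w,[.498,-.231,.162]))
E
```

```text
time: 2.25
ee_pos: [0.498, -0.231, 0.2591]
eef_rot: [0.036, 0.999, -0.0, -0.001]
ft_force: [-0.5, 0.6, -1.4]
width: 0.0871
grip_force: 0.0
yaw 85.9 at [ 0.498  -0.231   0.2591] shift [ 0.  -0.  -0.9] turn -0.1
[ 0.42336218 -0.22511898  0.42130582] [[0.07, 0.96, 0.27], [1.0, -0.07, -0.02], [-0.0, 0.28, -0.96]] 370.2953549187544 (np.float64(277.28632212856024), np.float64(207.63738876219676))
```

View pics/w1.png

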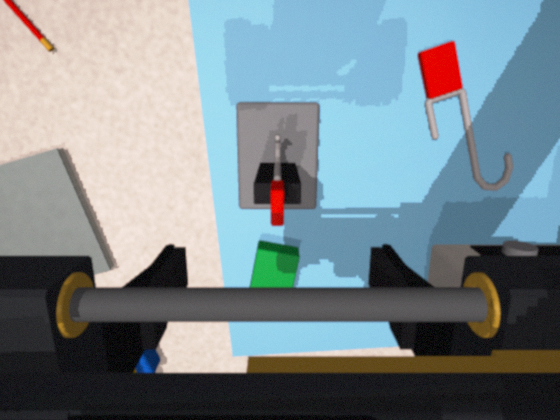

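The red grip is at (277,204), in line with the fingers, with the stand upright just above it.

Run:
```python
from h import *
w=cam('wrist'); i=w['image'].astype(int)
m=((i[...,0]>100)&(i[...,1]<70)&(i[...,2]<80)).astype(np.uint8); m[:,:240]=0;m[:,310:]=0
v,u=np.nonzero(m); print(u.min(),u.max(),v.min(),v.max())
for a in(.25,.5,.75,1):
    row=int(v.min()+a*(v.max()-v.min())); print(row,u[v==row].min(),u[v==row].max())
print('far top',onz(w,u[v>v.max()-5].mean(),v.max()+.5,.162))
for x in(-14,14):
  for z in(.124,.162): print(x,z,proj(w,np.array([.498,-.231,z])+x/1e3*np.array([.9976,-.07,0])))
g=((i.max(2)-i.min(2))<25)&(i.max(2)>85)&(i.max(2)<140); g[:95]=0;g[212:]=0;g[:,:225]=0;g[:,330:]=0
c=max(cv2.findContours(g.astype(np.uint8),0,2)[0],key=cv2.contourArea); print(cv2.minAreaRect(c))
to([.498,-.231,.135],86)
```

```text
268 282 180 224
191 268 282
202 268 282
213 270 280
224 271 279
far top [ 0.51108607 -0.23244185  0.162     ]
-14 0.124 (np.float64(275.9078030325558), np.float64(178.04638551412017))
-14 0.162 (np.float64(275.65844078456036), np.float64(188.6742522515047))
14 0.124 (np.float64(275.9456863023889), np.float64(210.877578661935))
14 0.162 (np.float64(275.70841448094353), np.float64(225.58455055934158))
((275.69696044921875, 155.06031799316406), (81.30626678466797, 105.5849838256836), 1.080924153327942)
yaw 86.06 at [ 0.4983 -0.2293  0.2594] shift [  0.2  -1.8 124.4] turn 0.06
```

```bash
python3 -m crank '[[[0,-1,40,0,0],[0,-1,80,0,0],[0,-1,110,0,0],[0,-1,124,0,0],[0,-1,124,0,0],[0,-1,124,0,-0.3],[0,-1,124,0,-0.6],[0,-1,124,0,-1],[0,-1,124,0,-1],[0,-1,124,0,-1],[0,-1,124,0,-1],[0,-1,124,0,-1],[0,-1,124,0,-1]]]' 25; python3 -c "
from h import *
to([.4972,-.2315,.235],86)"
```

```text
time: 3.65
ee_pos: [0.4983, -0.2315, 0.1357]
eef_rot: [0.035, 0.999, 0.0, 0.0]
ft_force: [-0.3, 1.0, 2.5]
width: 0.0097
grip_force: 25.0
yaw 85.99 at [ 0.4983 -0.2315  0.1357] shift [  1.1  -0.1 -99.3] turn -0.01
```

```bash
python3 -m crank '[[[0,0,-20,0,-1],[0,0,-50,0,-1],[0,0,-85,0,-1],[0,0,-85,0,-1]]]'; python3 -c "
from h import *
to([.505,.095,.22],86)"
```

```text
time: 4.05
ee_pos: [0.4999, -0.2326, 0.2245]
eef_rot: [0.035, 0.999, -0.001, 0.003]
ft_force: [-0.6, -1.2, -0.9]
width: 0.0094
grip_force: 25.0
yaw 85.96 at [ 0.4999 -0.2326  0.2245] shift [ 18.  327.1   4.2] turn -0.04
```

```bash
python3 -m crank '[[[6,30,0,0,-1],[12,70,0,0,-1],[18,110,0,0,-1],[18,150,0,0,-1],[18,190,0,0,-1],[18,230,0,0,-1],[18,270,0,0,-1],[18,300,0,0,-1],[18,320,0,0,-1],[18,327,0,0,-1],[18,327,0,0,-1],[18,327,0,0,-1],[18,327,0,0,-1]]]'
python3 - <<'E'
from h import *
to([.505,.095,.22],86)
w=cam('wrist','w2.png'); print(proj(w,[.5545,.0918,.129]))
E
```

```text
time: 5.35
ee_pos: [0.5032, 0.0944, 0.2205]
eef_rot: [0.036, 0.999, -0.0, 0.0]
ft_force: [-0.3, 0.8, -0.2]
width: 0.0097
grip_force: 25.0
yaw 85.87 at [0.5032 0.0944 0.2205] shift [-1.8  0.7  0.5] turn -0.13
(np.float64(278.71864502668484), np.float64(275.142287094125))
```

View pics/w2.png

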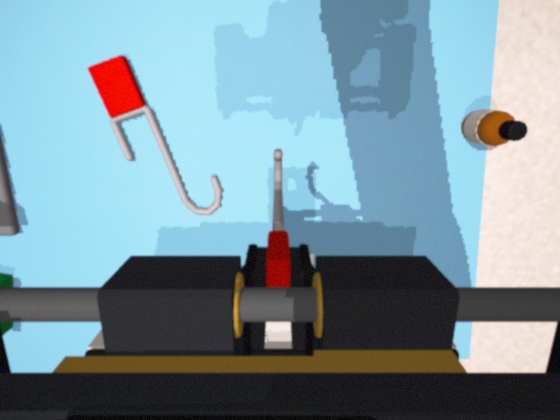

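The gripper hides the hole in this view. The hook's shank end is at (278,155). I'll raise the hook and move it over the dryer so the wrist camera can see the hole.

```bash
python3 -m crank '[[[0,0,-40,0,-1],[0,0,-80,0,-1],[-40,0,-80,0,-1],[-80,0,-80,0,-1],[-110,0,-80,0,-1],[-120,0,-80,0,-1],[-120,0,-80,0,-1],[-120,0,-80,0,-1],[-120,0,-80,0,-1]]]'
python3 - <<'E'
from h import *
w=cam('wrist','w3.png'); t=cam('top'); s=cam('scene')
S=[r.read_state()['ee_pos']]
for k in range(4): cam('wrist'); S.append(r.read_state()['ee_pos'])
print(np.array(S).round(4), w['eye'],proj(w,[.5545,.0918,.129]),proj(s,[.5545,.0918,.129]))
u,v=map(int,proj(s,[.5545,.0918,.129]))
a=w['image'][0:200,180:380]; b=cv2.resize(s['image'][v-30:v+30,u-30:u+30],(400,400),interpolation=2)
cv2.imwrite('pics/w3c.png',np.hstack([cv2.resize(a,(400,400),interpolation=2),b])[:,:,::-1])
E
```

```text
time: 6.3
ee_pos: [0.622, 0.0876, 0.3011]
eef_rot: [0.035, 0.999, 0.0, 0.0]
ft_force: [-0.0, 0.2, -0.3]
width: 0.0097
grip_force: 25.0
[[0.6223 0.0878 0.3011]
 [0.6224 0.0878 0.301 ]
 [0.6225 0.0878 0.3009]
 [0.6226 0.0878 0.3008]
 [0.6226 0.0877 0.3007]] [0.54715472 0.09308886 0.46316343] (np.float64(276.62151727910236), np.float64(109.10548644843986)) (np.float64(261.59492102883536), np.float64(190.34525373258057))
```

View pics/w3c.png

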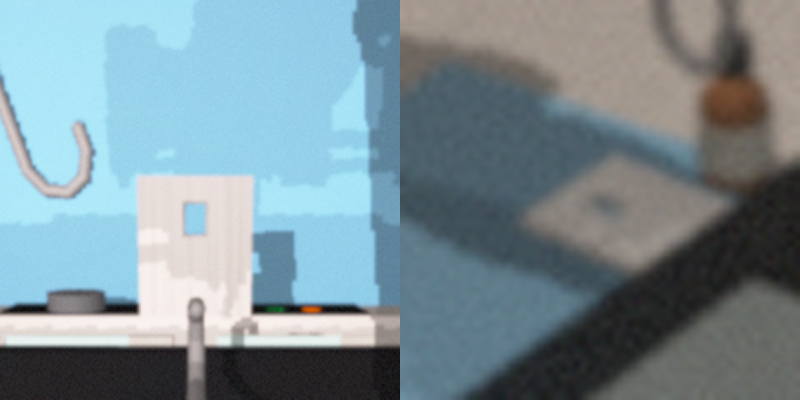

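The wrist crop shows the hole at full-image pixel (277.5,109.5) and the end of the hook's bend at (278,154). They are nearly in line laterally.

Run:
```python
from h import *
w=cam('wrist'); im=w['image']; i=im.astype(int)
b=((i[...,2]-i[...,0])>25)
m=b.copy(); m[:95]=0;m[125:]=0;m[:,262:]=m[:,262:]; m[:,:258]=0;m[:,298:]=0
n,l,st,ce=cv2.connectedComponentsWithStats(m.astype(np.uint8)); print(st,ce)
k=1+np.argmax(st[1:,4]); hu,hv=ce[k]
hole=onz(w,hu,hv,.130); print('hole',hole)
S=r.read_state(); M=R.from_quat(S['eef_rot']).as_matrix(); tc=S['ee_pos']
# tongue side edges
for row in(95,100,125,135):
    g=(~b[row,230:330]).nonzero()[0]+230; print(row,g.min(),g.max(), onz(w,g.min(),row,.13),onz(w,g.max()+1,row,.13))
# dark hook columns over dryer top
for row in(180,190,200,210,220,230): print(row,''.join('%4d'%x for x in i[row,264:294].sum(1)//3))
loc=M.T@(hole-tc)*1e3; print('hole in tool',loc, 'tool-cam', M.T@(w['eye']-tc)*1e3)
for p in[(278,150)]: print('bend in tool',M.T@(onz(w,*p,tc[2]-.09)-tc)*1e3)
```

```text
[[     0      0    560    420 235027]
 [   272    101     11     16    173]] [[279.50186149 209.57437656]
 [276.97109827 108.4566474 ]]
hole [0.55453624 0.09219611 0.13      ]
95 249 305 [0.54169547 0.06897385 0.13      ] [0.5451115  0.11790054 0.13      ]
100 249 305 [0.54581249 0.06859715 0.13      ] [0.54924095 0.11769952 0.13      ]
125 249 305 [0.5668492  0.06667231 0.13      ] [0.57034122 0.11667236 0.13      ]
135 249 305 [0.57548085 0.06588252 0.13      ] [0.57899896 0.11625091 0.13      ]
180   32  40  38  32  34  39  32  34  44  77 130 156 170 169 166 161 146 120  80  49  35  40  34  39  36  34  35  32  23  28
190   36  37  34  34  38  36  32  39  36  70 109 121 119 114 108 105  99  91  66  45  35  35  34  34  34  33  33  35  33  32
200   31  36  34  35  33  36  38  34  51  81 101 114 111 109 106 101  97  87  71  53  38  37  37  33  38  35  32  36  40  37
210   31  33  34  28  33  37  33  44  60  90 113 113 114 109 107 101  95  92  80  64  42  34  30  31  32  38  36  33  33  35
220   29  24  25  24  24  28  22  41  75 102 111 111 111 109 104 105  99  90  84  69  48  28  19  23  24  15  24  30  22  26
230   25  26  28  25  25  34  35  47  66  85  89  93  92  95  93  94  91  90  85  77  52  38  32  26  22  13  21  26  19  20
hole in tool [ 68.31698432  -0.29227714 170.65940045] tool-cam [  75.11020685    0.44839837 -162.17535803]
bend in tool [42.7128387   0.57169867 89.99509342]
```

```bash
python3 -m crank '[[[20,0,0,0,-1],[50,-1,0,0,-1],[75,-1,0,0,-1],[81,-1,0,0,-1],[81,-1,30,0,-1],[81,-1,60,0,-1],[81,-1,85,0,-1],[81,-1,105,0,-1],[81,-1,113,0,-1],[81,-1,113,0,-1],[81,-1,113,0,-1]]]'
python3 - <<'E'
from h import *
for k in range(3): s=cam('scene')
S=r.read_state(); print(S['ee_pos'],S['ft_force'])
M=R.from_quat(S['eef_rot']).as_matrix()
tip=S['ee_pos']+M@[-.0129,.0005,.0457]; print('tip',tip,proj(s,tip),proj(s,[.5545,.092,.13]))
u,v=map(int,proj(s,tip)); b=cv2.resize(s['image'][v-30:v+30,u-40:u+40],(800,600),interpolation=2); print(u-40,v-30)
cv2.imwrite('pics/s4.png',b[:,:,::-1])
E
```

```text
time: 7.8
ee_pos: [0.5426, 0.0923, 0.1885]
eef_rot: [0.035, 0.999, 0.0, 0.001]
ft_force: [-0.3, 0.6, -0.5]
width: 0.0101
grip_force: 25.0
[0.54259655 0.09238607 0.18862907] [-0.00663326 -0.61808115  0.14608268]
tip [0.55557471 0.0920162  0.14294997] (np.float64(261.75862166847133), np.float64(185.2981057684473)) (np.float64(261.62674370522654), np.float64(189.93985019444722))
221 155
```

View pics/s4.png

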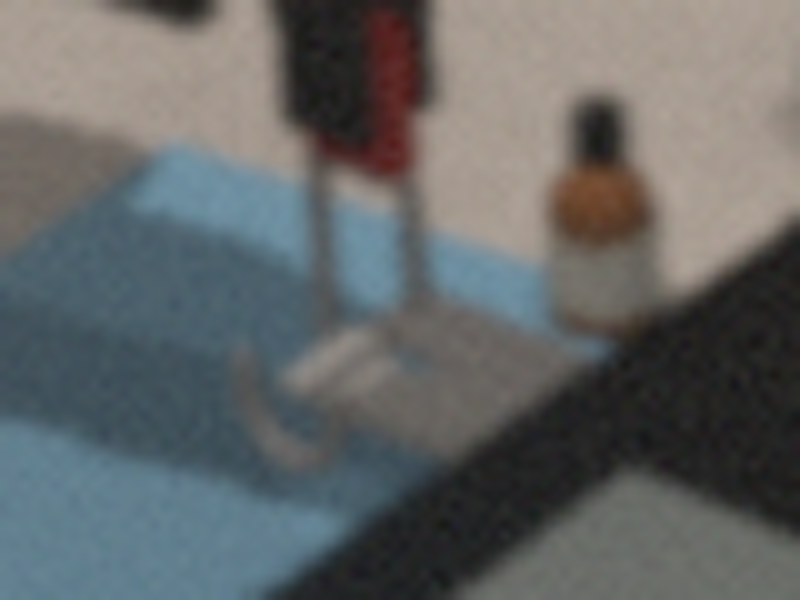

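The tip at crop (415,300) hangs directly over the hole at (410,358), so I'll lower it carefully.

```bash
python3 -m crank '[[[1,0,6,0,-1],[1,0,9,0,-1],[1,0,11,0,-1],[1,0,13,0,-1],[1,0,15,0,-1],[1,0,16,0,-1],[1,0,17,0,-1],[1,0,18,0,-1],[1,0,18,0,-1]]]'
```

```text
time: 8.85
ee_pos: [0.5409, 0.0924, 0.1695]
eef_rot: [0.035, 0.999, 0.0, -0.0]
ft_force: [-0.3, 0.0, -1.2]
width: 0.0101
grip_force: 25.0
```

```bash
python3 -m crank '[[[0,0,2,0,-1],[0,0,5,0,-1],[0,0,8,0,-1],[0,0,11,0,-1],[0,0,14,0,-1],[0,0,17,0,-1],[0,0,17,0,-1],[0,0,17,0,-1],[0,0,17,0,-1]]]'
python3 - <<'E'
from h import *
for k in range(3): s=cam('scene')
S=r.read_state(); print(S['ee_pos'],S['ft_force'])
b=cv2.resize(s['image'][155:215,221:301],(800,600),interpolation=2)
cv2.imwrite('pics/s5.png',b[:,:,::-1])
E
```

```text
time: 9.75
ee_pos: [0.5411, 0.0924, 0.1527]
eef_rot: [0.035, 0.999, 0.0, 0.0]
ft_force: [-0.8, -0.2, -0.8]
width: 0.0096
grip_force: 25.0
[0.54103518 0.09237979 0.15268446] [-0.24394556 -0.29704698 -1.06688089]
```

View pics/s5.png

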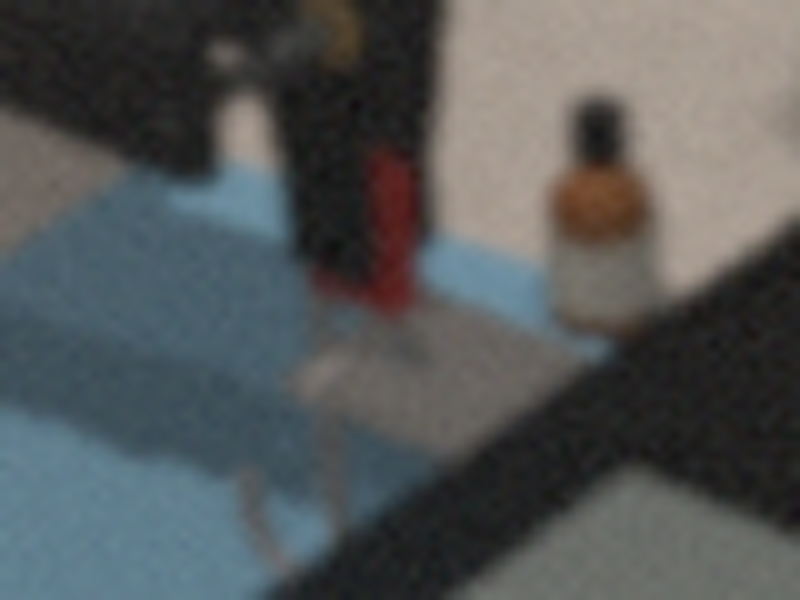

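The leg is through the hole with no contact force, so I'll start the draw.

```bash
python3 -m crank '[[[1,0,0,0,-1],[2,0,0,0,-1],[3,0,0,0,-1],[4,0,0,0,-1],[5,0,0,0,-1],[6,0,0,0,-1],[8,0,0,0,-1],[10,0,0,0,-1],[13,0,0,0,-1],[16,0,0,0,-1],[18,0,0,0,-1],[20,0,0,0,-1],[20,0,0,0,-1]]]'
```

```text
time: 11.2
ee_pos: [0.5207, 0.0938, 0.1526]
eef_rot: [0.035, 0.999, 0.0, -0.0]
ft_force: [2.3, -0.5, 0.1]
width: 0.0098
grip_force: 25.0
```

```bash
python3 -m crank '[[[2,0,0,0,-1],[5,0,0,0,-1],[9,0,0,0,-1],[13,0,0,0,-1],[17,0,0,0,-1],[21,0,0,0,-1],[25,0,0,0,-1],[29,0,0,0,-1],[33,0,0,0,-1],[37,0,0,0,-1],[41,0,0,0,-1],[45,0,0,0,-1],[49,0,0,0,-1],[53,0,0,0,-1],[57,0,0,0,-1],[61,0,0,0,-1],[64,0,0,0,-1],[66,0,0,0,-1],[67,0,0,0,-1],[67,0,0,0,-1]]]'
python3 - <<'E'
from h import *
for k in range(2): t=cam('top')
a=cv2.resize(t['image'][190:310,220:380],(800,600),interpolation=2); cv2.imwrite('pics/t6.png',a[:,:,::-1])
S=r.read_state(); print(S['ee_pos'],S['ft_force'])
E
```

```text
time: 13.2
ee_pos: [0.454, 0.0984, 0.1525]
eef_rot: [0.035, 0.999, 0.0, -0.0]
ft_force: [2.4, 0.0, -0.1]
width: 0.0097
grip_force: 25.0
[0.45401807 0.09844287 0.15249654] [2.49287728 0.94710032 1.40727241]
```

```bash
python3 -m crank '[[[1,0,0,0,-1],[2,0,0,0,-1],[3,0,0,0,-1],[4,0,0,0,-1],[5,0,0,0,-1],[6,0,0,0,-1],[7,0,0,0,-1],[8,0,0,0,-1],[9,0,0,0,-1],[10,0,0,0,-1],[11,0,0,0,-1],[11,0,0,0,-1]]]'; python3 -m crank '[[[0.5,0,0,0,-1],[1,0,0,0,-1],[1.5,0,0,0,-1],[2,0,0,0,-1],[2,0,0,0,-1]]]';python3 -m crank '[[[0.5,0,0,0,-1],[1,0,0,0,-1],[1.5,0,0,0,-1],[2,0,0,0,-1],[2,0,0,0,-1]]]'
```

```text
time: 14.5
ee_pos: [0.443, 0.0992, 0.1525]
eef_rot: [0.035, 0.999, 0.0, -0.0]
ft_force: [2.5, -0.8, -0.1]
width: 0.0097
grip_force: 25.0
time: 15.0
ee_pos: [0.4411, 0.0994, 0.1525]
eef_rot: [0.035, 0.999, 0.0, -0.0]
ft_force: [3.7, -0.3, 0.7]
width: 0.0098
grip_force: 25.0
time: 15.5
ee_pos: [0.4391, 0.0995, 0.1525]
eef_rot: [0.035, 0.999, 0.0, -0.0]
ft_force: [3.3, 0.4, 0.4]
width: 0.0099
grip_force: 25.0
```

```bash
for k in 1; do python3 -m crank '[[[0.5,0,0,0,-1],[1,0,0,0,-1],[1,0,0,0,-1]]]'|sed -n '2p;4p';python3 -m crank '[[[0.5,0,0,0,-1],[1,0,0,0,-1],[1,0,0,0,-1]]]'|sed -n '2p;4p';python3 -m crank '[[[0.5,0,0,0,-1],[1,0,0,0,-1],[1,0,0,0,-1]]]'|sed -n '2p;4p'; done
```

```text
ee_pos: [0.4381, 0.0995, 0.1525]
ft_force: [3.5, -0.2, -0.1]
ee_pos: [0.4371, 0.0996, 0.1525]
ft_force: [4.1, -0.6, -0.1]
ee_pos: [0.4368, 0.0996, 0.1526]
ft_force: [6.8, 0.4, -1.9]
```

The force has jumped, so the tray is at its stop. I'll back off slightly, lower until the crown nearly rests, release and rise.

```bash
python3 -m crank '[[[-1,0,0,0,-1],[-2,0,2,0,-1],[-2,0,4,0,-1],[-2,0,5,0,-1],[-2,0,5.5,0,-1],[-2,0,5.5,0,-1],[-2,0,5.5,0,-1]]]'
python3 - <<'E'
from h import *
t=cam('top','t7.png'); s=cam('scene'); w=cam('wrist')
u,v=map(int,proj(s,[.455,.1,.13]))
a=cv2.resize(t['image'][190:310,220:340],(400,400),interpolation=2)
b=cv2.resize(s['image'][v-40:v+40,u-40:u+40],(400,400),interpolation=2)
cv2.imwrite('pics/c7.png',np.hstack([a,b])[:,:,::-1])
E
```

```text
time: 17.1
ee_pos: [0.4381, 0.0995, 0.147]
eef_rot: [0.035, 0.999, 0.0, -0.0]
ft_force: [0.4, 0.9, -1.0]
width: 0.0096
grip_force: 25.0
```

View pics/c7.png

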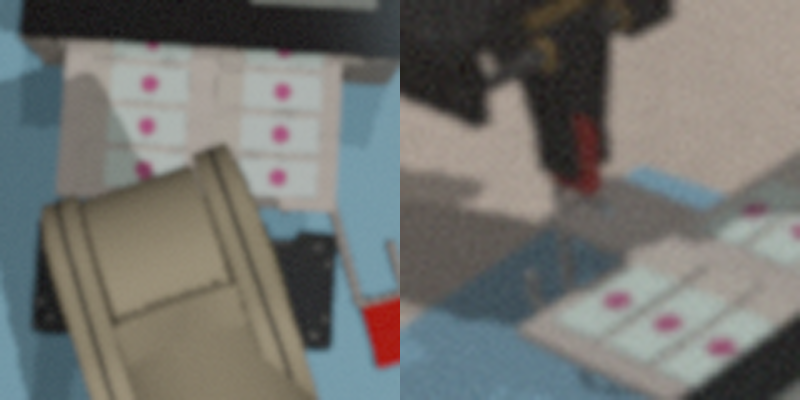

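The tray is fully out with the slides visible, and the hook is in the tongue. Next I'll release it.

```bash
python3 -m crank '[[[0,0,0.7,0,-1],[0,0,0.7,0,-1],[0,0,0.7,0,-0.75],[0,0,0.7,0,-0.65],[0,0,0.7,0,-0.5],[0,0,0.7,0,-0.2],[0,0,0.7,0,0],[0,0,0.7,0,0],[0,0,0.7,0,0]]]' 5;python3 -m crank '[[[0,0,-5,0,0],[0,0,-15,0,0],[0,0,-40,0,0],[0,0,-80,0,0],[0,0,-120,0,0],[0,0,-150,0,0],[0,0,-150,0,0],[0,0,-150,0,0],[0,0,-150,0,0],[0,0,-150,0,0],[0,0,-150,0,0]]]'
python3 - <<'E'
from h import *
w=cam('wrist'); s=cam('scene')
u,v=map(int,proj(s,[.455,.1,.13]))
a=cv2.resize(w['image'][80:280,180:380],(400,400),interpolation=2)
b=cv2.resize(s['image'][v-40:v+40,u-40:u+40],(400,400),interpolation=2)
cv2.imwrite('pics/c8.png',np.hstack([a,b])[:,:,::-1])
E
```

```text
time: 18.15
ee_pos: [0.4382, 0.0996, 0.1464]
eef_rot: [0.035, 0.999, 0.0, 0.0]
ft_force: [-0.3, 0.2, 0.5]
width: 0.0413
grip_force: 0.0
time: 19.25
ee_pos: [0.4379, 0.0994, 0.2957]
eef_rot: [0.035, 0.999, -0.0, -0.001]
ft_force: [0.1, -0.5, -0.5]
width: 0.0437
grip_force: 0.0
```

View pics/c8.png

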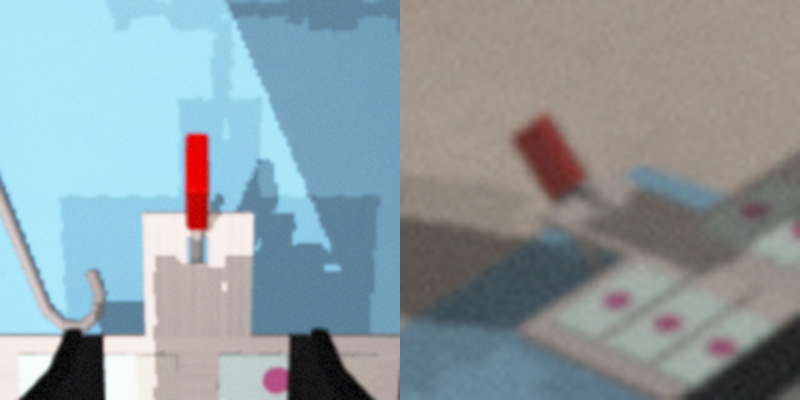

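The hook is hanging and leaning toward the robot. I'll measure its tilt on the vertical hook plane to get the tip depth.

```bash
cat > tilt.py <<'E'
from h import *
s=cam('scene'); w=cam('wrist'); th=np.radians(-4.1); ex=np.array([np.cos(th),np.sin(th),0]); n=np.array([-np.sin(th),np.cos(th),0])
H=np.array([.451,.0993,.13])  # tray hole approx
def corners(c,box):
    i=c['image'].astype(int); m=((i[...,0]>90)&(i[...,1]<75)&(i[...,2]<75)); k=np.zeros_like(m); k[box[1]:box[3],box[0]:box[2]]=1
    v,u=np.nonzero(m&k); return u,v
def plane(c,u,v):
    d=ray(c,u,v); p=c['eye']+d*(n@(H-c['eye']))/(n@d); return np.array([(p-H)@ex,p[2]-.13])*1e3
u0,v0=map(int,proj(s,H)); u,v=corners(s,(u0-30,v0-40,u0+25,v0+20))
Q=np.array([plane(s,a,b) for a,b in zip(u,v)],np.float32); rc=cv2.minAreaRect(Q); print('scene px',len(u),'rect mm',rc, 'mean',Q.mean(0)); print(cv2.boxPoints(rc).round(1).tolist())
st=r.read_state(); print(st['time'])
u0,v0=proj(w,H); print(u0,v0)
u,v=corners(w,(240,100,320,220)); 
for b in (v.min(),v.max()+1): print('wrist row',b,u.mean(),'d',plane(w,u.mean(),b), ray(w,u.mean(),b)@ex/ray(w,u.mean(),b)[2])
for b in range(v.min(),v.max()+1,4): print(b,np.ptp(u[v==b])+1,w['image'][b,int(u.mean())].tolist(),end=' ')
i=w['image'].astype(int); print(''.join('%4d'%x for x in i[180:225,277].sum(1)//3))
E
python3 tilt.py
```

```text
scene px 109 rect mm ((-30.11067771911621, 13.987403869628906), (30.973819732666016, 35.63364791870117), 38.00834274291992) mean [-30.151928  14.333286]
[[-53.29999923706055, 18.5], [-31.299999237060547, -9.600000381469727], [-6.900000095367432, 9.5], [-28.899999618530273, 37.599998474121094]]
19.45
278.2579408124959 200.21286681305176
wrist row 147 277.7145969498911 d [-179.47391261 1092.40141433] -0.11986848957408323
wrist row 194 277.7145969498911 d [-390.50568555 1539.40505486] -0.24986002994036113
147 7 [225, 52, 63] 151 10 [232, 0, 0] 155 11 [233, 0, 0] 159 10 [235, 0, 0] 163 10 [235, 6, 0] 167 10 [235, 1, 0] 171 10 [234, 0, 0] 175 10 [226, 4, 0] 179 10 [194, 9, 0] 183 9 [192, 0, 0] 187 10 [191, 6, 0] 191 9 [191, 3, 0]   65  65  69  64  64  66  64  65  69  65  64  64  66  94 135 176 198 198 193 175 156 151 148 149 148 149 149 145 140 136 122 144 180 190 181 176 178 178 179 177 177 177 176 175 173
```

```bash
python3 - <<'E'
from h import *
w=cam('wrist'); i=w['image'].astype(int); g=i.sum(2)//3
E=[]
for c in (257,260,264,290,294,298,302):
    b=(i[:,c,2]-i[:,c,0]); rows=[k for k in range(150,215) if b[k]>25]; E.append(onz(w,c,max(rows)+.5,.13))
print('tongue end',np.array(E).round(4), 'was about .5366 at start')
# dryer face line via top cam, front black edge near y=.2
t=cam('top'); k=t['image'].astype(int).sum(2)//3
for c in (236,242,330,338):
    print(c,[onz(t,c,r_+.5,.15).round(4).tolist() for r_ in range(195,218) if k[r_,c]<60 and k[r_+1,c]>=60])
E
python3 tilt.py | head -1; python3 -m crank '[[[0,0,0,0,0],[0,0,0,0,0],[0,0,0,0,0],[0,0,0,0,0],[0,0,0,0,0],[0,0,0,0,0]]]' | head -1; python3 tilt.py | head -1
```

```text
tongue end [[0.436  0.0811 0.13  ]
 [0.4362 0.0838 0.13  ]
 [0.4364 0.0874 0.13  ]
 [0.4381 0.1109 0.13  ]
 [0.4383 0.1145 0.13  ]
 [0.4376 0.1182 0.13  ]
 [0.4388 0.1218 0.13  ]] was about .5366 at start
236 [[0.6135, 0.1954, 0.15]]
242 [[0.6157, 0.1811, 0.15]]
330 [[0.5994, -0.028, 0.15]]
338 []
scene px 110 rect mm ((-30.228893280029297, 14.22676944732666), (31.60662841796875, 36.01692199707031), 40.0428352355957) mean [-29.997581  14.446137]
time: 20.25
scene px 110 rect mm ((-30.066322326660156, 14.033316612243652), (31.60662841796875, 35.51153564453125), 40.0428352355957) mean [-30.301851  14.293886]
```

The end of the tongue is about 171 mm from the dryer face, against 170 mm expected at the stop. The hook is at rest with its tip roughly 16–19 mm down.

```bash
python3 -c "
from bench import r
print(r.close_job())"
```

```text
the job is handed in; nothing more can be done
None
```

The job is handed in, with no verdict returned: the tray is drawn out to its stop and the released S-hook hangs at rest, its bare end through the tongue's hole (tip about 16–19 mm below the tray's top), with no wrist force reading over about 7 N.

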